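Lean a coated test panel on the exposure rack

TASK

Lift the blue test panel out of the wooden stand and set it down gently on the white rack: foot on the black rubber strip between the orange stop and the steel bar, the upper part leaning back against the bar at about 20 degrees from upright. It should sit square to the bar and centred along it, and stay put without sliding when you let go. Do not disturb the red and yellow panels or the amber jar.

Things in the scene. Friction and masses are not known exactly. Their poses are not given: they have to be found in the camera images.
- panel_blue: the BLUE panel to be moved: coated metal corrosion-test panel, 100 mm wide (its y), 150 mm high (its z), 8 mm thick (its x), 0.2 to 0.45 kg, the same on both faces; origin at the centre of its lower edge face, z up its height. It starts upright, loose in one of the three slots of the stand.
- panel_blue_top (a point): centre of the blue panel's upper edge, 150 mm up its z from its origin
- panel_red: RED panel, leave it in the stand: coated metal corrosion-test panel, 100 mm wide (its y), 150 mm high (its z), 8 mm thick (its x), 0.2 to 0.45 kg, the same on both faces; origin at the centre of its lower edge face, z up its height
- panel_yellow: YELLOW panel, leave it in the stand: coated metal corrosion-test panel, 100 mm wide (its y), 150 mm high (its z), 8 mm thick (its x), 0.2 to 0.45 kg, the same on both faces; origin at the centre of its lower edge face, z up its height
- jar: closed amber jar with a black cap, 60 mm across, 95 mm high, loose, leave it alone; origin at the centre of its underside, z up
- stand: pale wooden stand, fixed, 190 (its x) by 120 (its y) mm, overall 37 mm high, origin at the centre of its underside. Three slots run along its y at x = -75, 0 and +75 mm; each is 12 mm wide and 25 mm deep with its floor 12 mm above the origin, so a panel in it reaches 162 mm above the table. Which panel is in which slot varies.
- rack: exposure rack, fixed: white base 120 (its x) by 180 (its y) by 12 mm; origin at the centre of its underside, on the table, z up. Along its y run a black rubber foot strip (top 14 mm above the origin, x -26 to +24 mm), an orange stop rib (inner face at x = +24 mm, top at 24 mm) and, on the -x side, a steel bar (rack_bar) that the panel leans against
- rack_foot (a point): the point on the rubber strip (rack x = +7 mm, y = 0, height 14 mm) where the middle of the panel's lower edge belongs: the panel then leans about 20 degrees to the rack's -x, on the bar. With its foot against the stop it leans about 27 degrees; nearer the bar it stands steeper, 10 degrees at x = -7 mm
- rack_bar (a point): middle of the rack's steel bar, on its axis: rack x = -30 mm, y = 0, 95 mm above the rack's origin; the bar is 10 mm thick, runs along the rack's y on end posts at y = +-78 mm; nothing stands above it

How it is judged:
By the outcome, as a careful person would: the job done as asked, in the order asked, and still so for the second after the job is handed in, with the robot touching nothing.
It also fails if it takes over 42 s, if anything falls off the work surface, if the arm or the gripper's body presses on something with over 40 N, if the wrist force passes 120 N, or if a joint passes its speed limit or range.

ROBOT

A 6-joint arm with a two-finger parallel gripper is mounted at the origin on the work surface. World frame = base frame: x ahead of the robot, y to its left, z up, the work surface at z = 0. Lengths are in m, angles in rad, forces in N, time in s.
With the tool pointing down it reaches from about 0.35 to 0.775 m from the base axis. Payload 5.5 kg.
Tool frame: the origin (TCP) lies at the very end of the fingers, on their centre line; the grasp point (between the pads) lies 19 mm behind it; z points along the fingers, y is the line along which they close (so a half turn about z gives the same grasp; the last joint's range is limited). The gripper opens to 85 mm and grips with 20 to 120 N. Pads are 22 mm wide; open, the fingers measure 114 mm over their backs; the gripper's body (76 mm by 85 mm) begins 54 mm behind the grasp point. The pads swing forward as they close: fully open they stand 13 mm farther back than shut.
Start: joints at [-1.437, 0.313, 0.046, 1.304, 0, 1.431], TCP at [0.155, -0.554, 0.208] pointing down, gripper open.
Joint ranges: [-2.76, 2.76], [-0.86, 1.69], [-1.03, 1.26], [-2.2, 2.34], [-1.47, 1.5], [-3.14, 3.14]. Speed limits (rad/s): [2.57, 2.57, 3.14, 3.14, 3.14, 3.14].

INTERFACE

Orientations are given as a unit quaternion [w, x, y, z].
In Python, from workcell import env, cams, ticket, spotter gives the robot as it stands.
- The arm moves only by the tool jog_arm, never from a script. Its argument "increments" is a list that holds one entry, the list of rows, each a list of 7 numbers: the shift along the tool's x, y, z in units of 0.25 m (1.0 is 0.25 m), then the turn, a rotation vector about the tool's x, y, z in units of 180 degrees (1.0 is 180 degrees), then the closure in counts, from 0 (fully open) to 255 (shut). A call has 1 to 20 rows; each row shifts and turns the commanded pose from where the row before left it, along the tool's axes as they then stand; what a row does not reach is not made up. A row lasts 1/10 s, in which the tool goes at most 50 mm and 8.59 degrees, less where a joint would pass 70% of its speed; a pose out of reach is approached as far as the arm can. A call with a number of a shift or a turn outside -1 to 1 is refused whole. A call with a gripper value outside its range is refused whole. The fingers move at their own pace and stop on an object; "force" is the grip in N (left out, the last holds). Time passes only in rows, so rows that do not move let the fingers close. It gives the time, the measured TCP pose, the force, the opening and the grip force at its end, in the units of the state.
- env.get_state(): the state, without advancing time (a new reading comes with each control period).
- cams.read_camera(name): name is "scene" or "top"; returns a dict with "pixels" (384x512x3 uint8, red, green, blue), "fx", "fy", "cx", "cy" (pixels), "k1" (the pictures are not rectified: a ray, as slopes to the right and down, at radius r is drawn at 1 + k1 r^2 times it, then the intrinsics apply), "xyz" and "attitude" of the camera in the world. Camera axes: x right, y down, z forward; pixel columns grow to the right and rows downward; lengths in m; the calibration is good to about 2 mm. A picture is of the moment at which its call begins. There is no depth.
- ticket.hand_in(): hands the job in; it is judged then, once.
Trained networks look in the newest picture that a camera, given by its name, has taken for a name from the list of things; names that differ only in an ending like _2 or _b are one class to them, and where a whole thing is asked for, a point or a joint stands for the part that bears it (a point fixed in the world has none). Each returns a list of dicts, best first, with "conf" (0 to 1); they miss things now and then, are a little off and sometimes report something else, mostly with a low value. They report only what shows in the picture. A call takes as long as a camera call.
- spotter.find_in(target, camera): "uv" ([column, row] in pixels, amid what is visible of it).
- spotter.cut_out(target, camera): "region" (384x512 bool, what is visible of it) and "uv" ([column, row] in pixels, amid what is visible of it).
- spotter.landmark_of(target, camera): "uv" ([column, row] in pixels: a listed point, or the origin of a listed thing).
The state is a dict: "clock": time; "joint_pos": joint angles; "qvel": joint speeds; "tau": joint torques, N m; "tcp_pos": TCP position; "orientation": TCP orientation; "wrist_force": force on the tool from outside, world axes, zero at the start; "ft_torque": the same for the moment, N m; "finger_gap": finger opening in m; "grip_force": force on a finger pad.
Only numpy, scipy, OpenCV 4.12 (cv2) and the standard library are available. Lean on these libraries where they do the work, as an engineer would, in place of code of your own. Each camera call takes 0.05 s, during which the arm holds its last target. There are 200 camera calls.

## Working session

There is one attempt and no reset: what is moved stays moved. The work goes in short steps, Python scripts to look and compute and a tool call to move; the robot and the scene stay as the last step left them, time stands still between calls to the robot, and variables do not carry over. Pictures are saved under pics/ and viewed, at most 13 in all, crops included, and the job is handed in when it is done.

Besides the shell and the picture viewer there is one more tool, called after "Request:" in YAML: its name, and indented under it one key for each argument. jog_arm: Moves the arm, as the interface text tells. Shifts and turns lie within -1 to 1; 1 stands for 0.25 m of shift or 180 degrees of turn. Its arguments: {"type":"object","properties":{"increments":{"type":"array"},"force":{"type":"number"}},"required":["increments"]}

```bash
ls; mkdir -p pics
python3 - <<'E'
from workcell import env,cams,ticket,spotter
import cv2
s=env.get_state();print({k:s[k] for k in('clock','tcp_pos','orientation','finger_gap')})
for c in('scene','top'):
    d=cams.read_camera(c);print(c,{k:v for k,v in d.items() if k!='pixels'})
    cv2.imwrite(f'pics/{c}0.png',d['pixels'][:,:,::-1])
    for n in('panel_blue','panel_red','panel_yellow','jar','stand','rack','panel_blue_top','rack_foot','rack_bar'):
        print(n,[(r['uv'],r['conf']) for r in spotter.landmark_of(n,c)[:2]],[(r['uv'],r['conf']) for r in spotter.find_in(n,c)[:1]])
E
```

```text
pics
{'clock': 0.0, 'tcp_pos': array([ 0.15540847, -0.55304265,  0.20662058]), 'orientation': array([-8.84372114e-04,  9.90642520e-01,  1.36479357e-01,  2.14867876e-05]), 'finger_gap': 0.08521220605640432}
scene {'fx': 477.80645311319864, 'fy': 477.80645311319864, 'cx': 253.32697047728513, 'cy': 199.58215423166286, 'k1': -0.03425762890719237, 'xyz': array([ 0.99840474, -0.83254169,  0.72920242]), 'attitude': array([-0.46082365,  0.85115088,  0.22707914, -0.10779052])}
panel_blue [([311.1, 183.3], 0.93), ([291.8, 183.3], 0.53)] [([316.4, 158.4], 0.83)]
panel_red [([292.6, 174.9], 0.88)] [([293.1, 150.6], 0.75)]
panel_yellow [([269.2, 168.5], 0.59)] [([266.9, 144.7], 0.72)]
jar [([228.6, 222.1], 0.64)] [([227.7, 205.9], 0.71)]
stand [([291.0, 181.2], 0.66)] [([293.7, 181.4], 0.65)]
rack [([190.7, 306.4], 0.87)] [([189.1, 305.1], 0.57)]
panel_blue_top [([319.2, 141.7], 0.63)] [([318.3, 158.5], 0.61)]
rack_foot [([197.3, 305.5], 0.98)] [([193.3, 302.4], 0.74)]
rack_bar [([179.7, 266.0], 0.78)] [([187.3, 306.4], 0.83)]
top {'fx': 367.156886792885, 'fy': 367.156886792885, 'cx': 255.56360648011386, 'cy': 192.2908836868154, 'k1': -0.057043035290618736, 'xyz': array([0.38882719, 0.00206916, 0.93800101]), 'attitude': array([ 0.06512176, -0.64126864,  0.76070939, -0.07651741])}
panel_blue [([140.7, 201.7], 0.63)] [([128.1, 196.0], 0.63)]
panel_red [([137.6, 235.4], 0.57)] [([352.5, 180.8], 0.72)]
panel_yellow [([138.1, 261.1], 0.57)] [([128.7, 260.2], 0.77)]
jar [([251.6, 230.3], 0.7)] [([250.8, 232.6], 0.83)]
stand [([141.9, 233.1], 0.59)] [([143.1, 239.8], 0.9)]
rack [([347.1, 179.9], 0.57)] [([347.1, 179.3], 0.97)]
panel_blue_top [([119.2, 194.6], 0.64)] [([126.0, 197.2], 0.64)]
rack_foot [([349.1, 178.9], 0.56)] [([348.8, 181.5], 0.94)]
rack_bar [([358.7, 182.5], 0.95)] [([351.9, 181.6], 0.8)]
```

View pics/scene0.png

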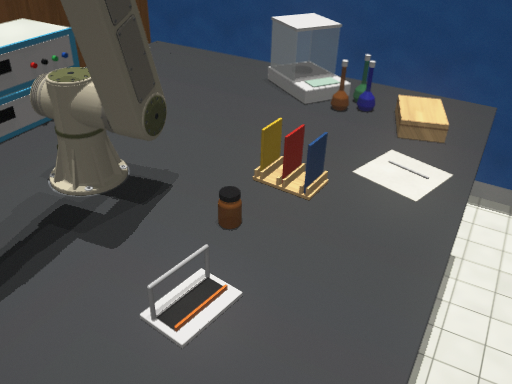

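View pics/top0.png

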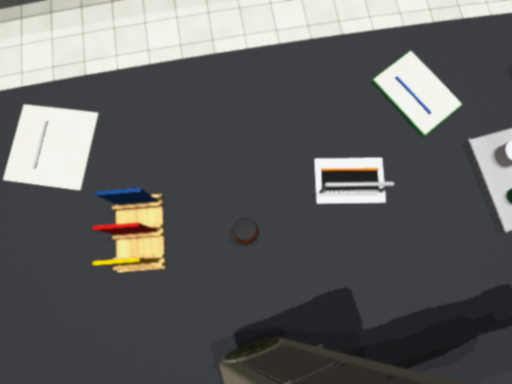

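The scene view shows the blue panel in the outer slot at (316,160), the jar at (229,208) and the rack at (190,305) with the orange stop on its outer side. The top view shows blue at (127,196), the jar at (245,231) and the rack at (350,180). Next I fit the poses by silhouettes.

```bash
cat > h.py <<'E'
import numpy as np, cv2
from scipy.spatial.transform import Rotation as R
from scipy.optimize import minimize
from workcell import env,cams,ticket,spotter
def rot(q): return R.from_quat(np.r_[q[1:],q[0]])
def project(d,P):
    c=rot(d['attitude']).inv().apply(np.asarray(P)-d['xyz']); s=c[:,:2]/c[:,2:]
    s=s*(1+d['k1']*(s**2).sum(1,keepdims=True))
    return s*[d['fx'],d['fy']]+[d['cx'],d['cy']]
def box(x,y,z): return np.array([[a,b,c] for a in x for b in y for c in z])
def place(P,p): return R.from_euler('z',p[2]).apply(P)+[p[0],p[1],0]
def hull(p): return cv2.convexHull(np.float32(p))
def iou(a,b):
    i=cv2.intersectConvexConvex(a,b)[0]; return i/(cv2.contourArea(a)+cv2.contourArea(b)-i)
def mask_hull(m):
    m=cv2.morphologyEx(m.astype(np.uint8),cv2.MORPH_OPEN,np.ones((2,2)))
    cs=cv2.findContours(m,0,1)[0]; c=max(cs,key=cv2.contourArea)[:,0].astype(float)
    # pixel corners, since a pixel covers +-0.5
    return hull(np.vstack([c+[a,b] for a in(-.5,.5) for b in(-.5,.5)]))
def fit(views,P,p0):
    """views: (camera dict, hull) pairs; best x,y,yaw"""
    f=lambda p:-sum(iou(h,hull(project(d,place(P,p)))) for d,h in views)/len(views)
    r=minimize(f,p0,method='Nelder-Mead',options=dict(initial_simplex=np.array(p0)+np.vstack([np.zeros(3),np.diag([.015,.015,.15])]),maxiter=400))
    return r.x.round(4),round(-r.fun,3)
E
python3 - <<'E'
from h import *
D={c:cams.read_camera(c) for c in('scene','top')}
def plane(d,uv,z):
    f=lambda p:((project(d,[[p[0],p[1],z]])[0]-uv)**2).sum()
    return minimize(f,[.4,0],method='Nelder-Mead',options=dict(xatol=1e-5)).x
rack=np.vstack([box((-.06,.06),(-.09,.09),(0,.012)),box((-.035,-.025),(-.083,.083),(.09,.1))])
P=dict(rack=rack,panel_blue=box((-.004,.004),(-.05,.05),(.037,.162)),panel_red=box((-.004,.004),(-.05,.05),(.037,.162)),
 jar=box((-.03,.03),(-.03,.03),(0,.095)),stand=box((-.095,.095),(-.06,.06),(0,.037)))
jar=np.array([[.03*np.cos(a),.03*np.sin(a),z] for a in np.arange(0,6.3,.3) for z in(0,.08)]);P['jar']=jar
uv=dict(rack=(347,180),panel_blue=(141,202),panel_red=(138,235),jar=(251,230),stand=(142,233))
for n in P:
    v={}
    for c in D:
        r=spotter.cut_out(n,c)
        if r: v[c]=(D[c],mask_hull(r[0]['region'])); print(n,c,r[0]['conf'],r[0]['region'].sum())
    p0=[*plane(D['top'],uv[n],.02),0]
    print(p0)
    for k in [[c] for c in v]+[list(v)]: print('  ',k,fit([v[c] for c in k],P[n],p0))
E
```

```text
rack scene 0.65 4774
rack top 0.9 3099
[np.float64(0.5655779044496817), np.float64(-0.2665518223187747), 0]
   ['scene'] (array([ 0.57  , -0.2776, -0.1498]), np.float64(0.986))
   ['top'] (array([ 0.5637, -0.2752, -0.1595]), np.float64(0.971))
   ['scene', 'top'] (array([ 0.5651, -0.2754, -0.149 ]), np.float64(0.943))
panel_blue scene 0.68 791
panel_blue top 0.69 742
[np.float64(0.5981745312243469), np.float64(0.2638174816295097), 0]
   ['scene'] (array([ 0.6066,  0.2596, -0.1175]), np.float64(0.918))
   ['top'] (array([ 0.5943,  0.2689, -0.0451]), np.float64(0.873))
   ['scene', 'top'] (array([ 0.5978,  0.2745, -0.0538]), np.float64(0.805))
panel_red scene 0.63 824
panel_red top 0.57 545
[np.float64(0.515713102748494), np.float64(0.28055939602425206), 0]
   ['scene'] (array([ 0.5311,  0.2801, -0.1246]), np.float64(0.93))
   ['top'] (array([ 0.5208,  0.2793, -0.0929]), np.float64(0.825))
   ['scene', 'top'] (array([ 0.5247,  0.2921, -0.1054]), np.float64(0.781))
[np.float64(0.4806628070585426), np.float64(-0.0012247118009254335), 0]Traceback (most recent call last):
  File "<stdin>", line 18, in <module>
  File "h.py", line 23, in fit
    r=minimize(f,p0,method='Nelder-Mead',options=dict(initial_simplex=np.array(p0)+np.vstack([np.zeros(3),np.diag([.015,.015,.15])]),maxiter=400))
    res = _minimize_neldermead(fun, x0, args, callback, bounds=bounds,
                               **options)
    fsim[k] = func(sim[k])
              ~~~~^^^^^^^^
    fx = function(np.copy(x), *(wrapper_args + args))
  File "h.py", line 22, in <lambda>
    f=lambda p:-sum(iou(h,hull(project(d,place(P,p)))) for d,h in views)/len(views)
               ~~~~~~~~~~~~~~~~~~~~~~~~~~~~~~~~~~~~~~~~~~~~~~~~~~~~~~~~~^~~~~~~~~~~
ZeroDivisionError: division by zero
```

```bash
cat >> h.py <<'E'
PANEL=box((-.004,.004),(-.05,.05),(.012,.162))
RACK=[box((-.06,.06),(-.09,.09),(0,.012)),box((.024,.03),(-.08,.08),(.014,.024)),box((-.035,-.025),(-.083,.083),(.09,.1))]
STAND=box((-.095,.095),(-.06,.06),(0,.037))
def overlay(d,img,shapes,c0,s=6):
    """enlarged crop, box (u0,v0,u1,v1), with hulls of 3-D points"""
    u0,v0,u1,v1=c0; o=cv2.resize(img[v0:v1,u0:u1],None,fx=s,fy=s,interpolation=cv2.INTER_NEAREST)
    for P,col in shapes:
        q=(hull(project(d,P)).reshape(-1,2)-[u0-.5,v0-.5])*s
        cv2.polylines(o,[q.astype(np.int32)],True,col,1)
    return o
E
python3 - <<'E'
from h import *
out=[]
rp={'scene':(.57,-.2776,-.15),'top':(.5645,-.2755,-.15)}
st={'scene':(.5311,.280,-.122),'top':(.5230,.280,-.10)}
cr={'scene':[(138,240,248,340),(245,115,345,205)],'top':[(305,145,405,215),(85,178,180,280)]}
for c in('scene','top'):
    d=cams.read_camera(c); im=d['pixels'][:,:,::-1].copy()
    sh=[(place(b,rp[c]),(0,255,0)) for b in RACK]
    ss=[(place(STAND,st[c]),(0,255,0))]+[(place(PANEL+[x,0,0],st[c]),(255,0,255)) for x in(-.075,0,.075)]
    for s,b in zip((sh,ss),cr[c]): out.append(cv2.resize(overlay(d,im,s,b,4),(400,300)))
cv2.imwrite('pics/ov1.png',np.vstack([np.hstack(out[:2]),np.hstack(out[2:])]))
E
```

```text
(no output)
```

View pics/ov1.png

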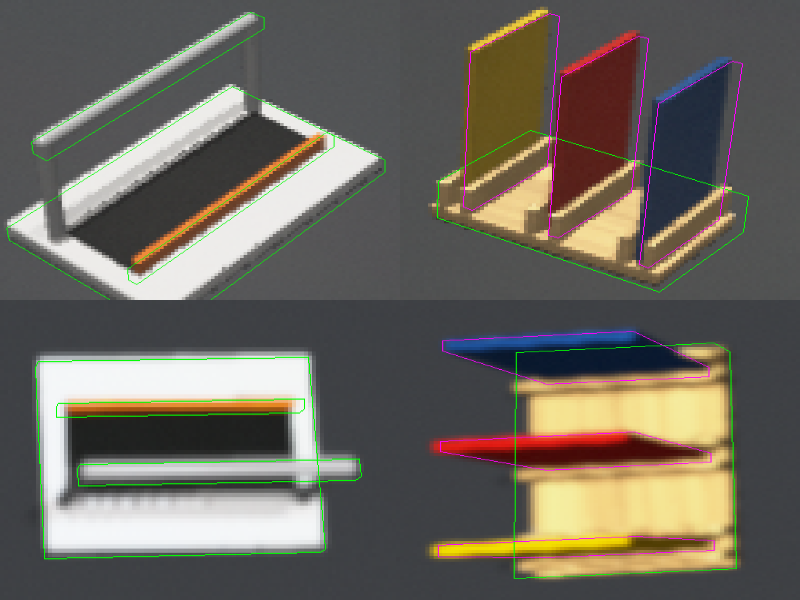

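```bash
cat >> h.py <<'E'
def down(A,tilt=0,axis=(0,1,0)):
    """tool pointing down, tool x at heading A; then tilted about a world axis"""
    m=np.array([[np.cos(A),np.sin(A),0],[np.sin(A),-np.cos(A),0],[0,0,-1]]).T
    m=np.c_[[np.cos(A),np.sin(A),0],[np.sin(A),-np.cos(A),0],[0,0,-1]]
    return R.from_rotvec(tilt*np.array(axis))*R.from_matrix(m)
def plan(p0,r0,p1,r1,n):
    """the n equal rows from pose 0 to pose 1, in jog units"""
    p0,p1=np.array(p0),np.array(p1); w=(r0.inv()*r1).as_rotvec()/n; r=r0; rows=[]
    for i in range(n):
        rows.append(np.r_[r.inv().apply((p1-p0)/n)/.25,w/np.pi].round(3).tolist()); r=r*R.from_rotvec(w)
    return rows
def pose(): s=env.get_state(); return s['tcp_pos'],rot(s['orientation'])
E
python3 - <<'E'
from h import *
p,r=pose(); q=[.46,-.24,.30]
for x in plan(p,r,q,r,11)[:1]: print(x)
for x in plan(q,r,[.60,.275,.26],down(np.pi/2-.115),13): print(x)
E
```

```text
[0.137, -0.08, -0.034, 0.0, 0.0, 0.0]
[0.084, -0.141, 0.012, 0.0, 0.0, -0.029]
[0.097, -0.133, 0.012, 0.0, 0.0, -0.029]
[0.108, -0.123, 0.012, 0.0, 0.0, -0.029]
[0.119, -0.113, 0.012, 0.0, 0.0, -0.029]
[0.129, -0.102, 0.012, 0.0, 0.0, -0.029]
[0.138, -0.09, 0.012, 0.0, 0.0, -0.029]
[0.145, -0.077, 0.012, 0.0, 0.0, -0.029]
[0.152, -0.063, 0.012, 0.0, 0.0, -0.029]
[0.157, -0.049, 0.012, 0.0, 0.0, -0.029]
[0.16, -0.035, 0.012, 0.0, 0.0, -0.029]
[0.163, -0.02, 0.012, 0.0, 0.0, -0.029]
[0.164, -0.005, 0.012, 0.0, 0.0, -0.029]
[0.164, 0.01, 0.012, 0.0, 0.0, -0.029]
```

Request:
jog_arm:
  increments:
    - [[0.137,-0.08,-0.034,0,0,0,0],[0.137,-0.08,-0.034,0,0,0,0],[0.137,-0.08,-0.034,0,0,0,0],[0.137,-0.08,-0.034,0,0,0,0],[0.137,-0.08,-0.034,0,0,0,0],[0.137,-0.08,-0.034,0,0,0,0],[0.137,-0.08,-0.034,0,0,0,0],[0.137,-0.08,-0.034,0,0,0,0],[0.137,-0.08,-0.034,0,0,0,0],[0.137,-0.08,-0.034,0,0,0,0],[0.137,-0.08,-0.034,0,0,0,0]]
  force: 60

```text
clock: 3.6
tcp_pos: [0.4597, -0.2386, 0.3016]
orientation: [0.0, 0.991, 0.136, 0.0]
wrist_force: [1.1, -0.4, -0.2]
finger_gap: 0.085
grip_force: 0.0
```

Request:
jog_arm:
  increments:
    - [[0.084,-0.141,0.012,0,0,-0.029,0],[0.097,-0.133,0.012,0,0,-0.029,0],[0.108,-0.123,0.012,0,0,-0.029,0],[0.119,-0.113,0.012,0,0,-0.029,0],[0.129,-0.102,0.012,0,0,-0.029,0],[0.138,-0.09,0.012,0,0,-0.029,0],[0.145,-0.077,0.012,0,0,-0.029,0],[0.152,-0.063,0.012,0,0,-0.029,0],[0.157,-0.049,0.012,0,0,-0.029,0],[0.16,-0.035,0.012,0,0,-0.029,0],[0.163,-0.02,0.012,0,0,-0.029,0],[0.164,-0.005,0.012,0,0,-0.029,0],[0.164,0.01,0.012,0,0,-0.029,0],[0,0,0,0,0,0,0],[0,0,0,0,0,0,0]]

```text
clock: 5.1
tcp_pos: [0.5977, 0.2762, 0.261]
orientation: [-0.0, 0.745, 0.667, -0.001]
wrist_force: [-0.4, -0.8, 0.1]
finger_gap: 0.0852
grip_force: 0.0
```

Run:
```python
from h import *
out=[];p,r=pose();print(p,r.as_matrix().round(3))
F=[r.apply(box((-.011,.011),y,(-.013,-.013)))+p for y in((.0425,.057),(-.057,-.0425))]
for c,b in(('scene',(260,70,360,195)),('top',(70,150,195,260))):
    d=cams.read_camera(c); im=d['pixels'][:,:,::-1].copy(); cv2.imwrite(f'pics/{c}1.png',im)
    out.append(cv2.resize(overlay(d,im,[(f,(0,255,0)) for f in F]+[(place(PANEL,(.6006,.275,-.115)),(255,0,255))],b,4),(400,500 if c=='scene' else 352)))
out[1]=np.vstack([out[1],np.zeros((148,400,3),np.uint8)])
cv2.imwrite('pics/ov2.png',np.hstack(out))
```

```text
[0.59774027 0.27623493 0.2609673 ] [[ 0.111  0.994 -0.001]
 [ 0.994 -0.111 -0.001]
 [-0.001 -0.001 -1.   ]]
```

View pics/ov2.png

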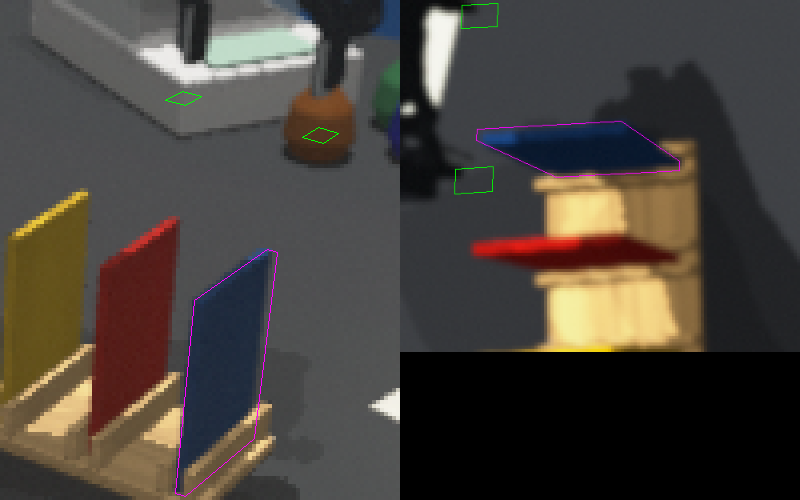

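The panel overlay at (0.601, 0.275, yaw -0.115) fits within about 1–2 px. The open fingers sit a bit farther back than I assumed. I'll descend partway with the fingers half closed and look again.

Request:
jog_arm:
  increments:
    - [[0,0.01,0.06,0,0,0,100],[0,0,0.06,0,0,0,100],[0,0,0.06,0,0,0,100],[0,0,0.06,0,0,0,100],[0,0,0.04,0,0,0,100],[0,0,0,0,0,0,100]]

```text
clock: 5.8
tcp_pos: [0.5998, 0.2736, 0.1909]
orientation: [-0.0, 0.746, 0.666, -0.001]
wrist_force: [0.1, -0.0, 0.1]
finger_gap: 0.0521
grip_force: 0.0
```

Run:
```python
from h import *
out=[];p,r=pose();g=env.get_state()['finger_gap'];print(p,g)
F=[r.apply(box((-.011,.011),y,(-.00,-.00)))+p for y in((g/2,g/2+.012),(-g/2-.012,-g/2))]
for c,b in(('scene',(260,85,360,195)),('top',(70,150,195,260))):
    d=cams.read_camera(c); im=d['pixels'][:,:,::-1].copy(); cv2.imwrite(f'pics/{c}2.png',im)
    o=overlay(d,im,[(f,(0,255,0)) for f in F]+[(place(PANEL,(.6006,.275,-.115)),(255,0,255))],b,4)
    out.append(cv2.copyMakeBorder(o,0,440-o.shape[0],0,0,0) if o.shape[0]<440 else o)
print([o.shape for o in out])
out[1]=out[1][:,:400]
cv2.imwrite('pics/ov3.png',np.clip(np.hstack(out).astype(float)*1.4,0,255))
```

```text
[0.59976317 0.27362855 0.19094534] 0.05213848365975187
[(440, 400, 3), (440, 500, 3)][ WARN:0@5.739] global loadsave.cpp:1063 imwrite_ Unsupported depth image for selected encoder is fallbacked to CV_8U.
```

View pics/ov3.png

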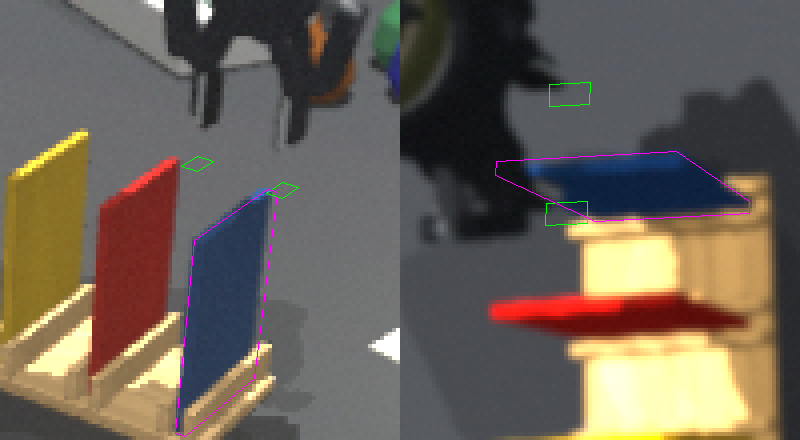

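Run:
```python
from h import *
from scipy.optimize import least_squares
D={c:cams.read_camera(c) for c in('scene','top')}
p,r=pose(); print('tool y',r.as_matrix()[:,1])
f=lambda P:np.r_[project(D['scene'],[P])[0]-[332.5,121],project(D['top'],[P])[0]-[108.7,172]]
s=least_squares(f,p);print(s.x,s.fun, 'vs',p+r.apply([0,.032,0]))
```

```text
tool y [ 0.99360357 -0.1129123   0.00166065]
[0.62925656 0.26812283 0.21994821] [-2.2934845   0.88932223 -1.18120992 -1.50415582] vs [0.63289883 0.27130627 0.19323437]
```

Request:
jog_arm:
  increments:
    - [[0,0,0.06,0,0,0,100],[0,0,0.06,0,0,0,100],[0,0,0.06,0,0,0,100],[0,0,0.06,0,0,0,100],[0,0,0.05,0,0,0,100],[0,0,0,0,0,0,150],[0,0,0,0,0,0,180],[0,0,0,0,0,0,200],[0,0,0,0,0,0,215]]
  force: 20

```text
clock: 6.9
tcp_pos: [0.6012, 0.2753, 0.1205]
orientation: [0.0, 0.746, 0.666, 0.001]
wrist_force: [0.9, -0.0, -0.3]
finger_gap: 0.0136
grip_force: 0.0
```

Request:
jog_arm:
  increments:
    - [[0,0,0,0,0,0,255],[0,0,0,0,0,0,255],[0,0,0,0,0,0,255],[0,0,0,0,0,0,255]]
  force: 20

```text
clock: 7.3
tcp_pos: [0.6008, 0.2753, 0.1204]
orientation: [0.0, 0.746, 0.666, 0.001]
wrist_force: [-0.8, 1.2, 4.5]
finger_gap: 0.0077
grip_force: 20.0
```

Run:
```python
from h import *
out=[];p,r=pose();g=env.get_state()['finger_gap'];print(p,g,env.get_state()['grip_force'])
F=[r.apply(box((-.011,.011),(-.012,.012),(0,0)))+p]
for c,b in(('scene',(260,85,360,195)),('top',(70,150,170,260))):
    d=cams.read_camera(c); im=d['pixels'][:,:,::-1].copy(); cv2.imwrite(f'pics/{c}3.png',im)
    out.append(overlay(d,im,[(f,(0,255,0)) for f in F]+[(place(PANEL,(.6006,.275,-.115)),(255,0,255))],b,4))
cv2.imwrite('pics/ov4.png',np.clip(np.hstack(out)*1.5,0,255).astype(np.uint8))
```

```text
[0.60078977 0.27532718 0.12044283] 0.007718676176115212 19.99181181192398
```

View pics/ov4.png

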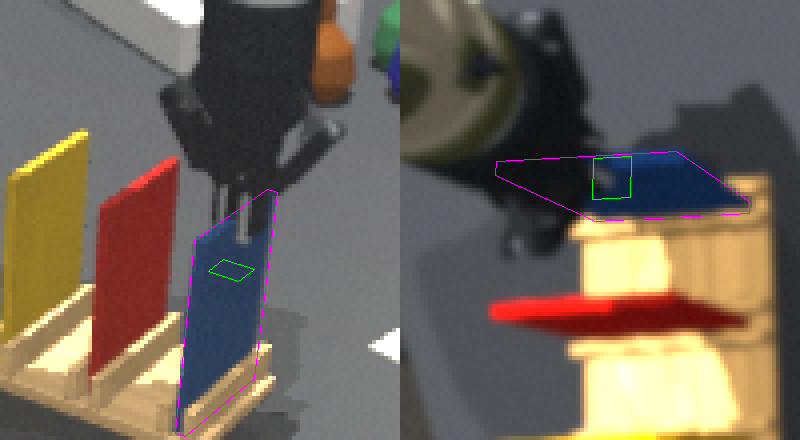

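Request:
jog_arm:
  increments:
    - [[0,0,0,0,0,0,255],[0,0,0,0,0,0,255],[0,0,-0.02,0,0,0,255],[0,0,-0.03,0,0,0,255],[0,0,-0.04,0,0,0,255],[0,0,-0.05,0,0,0,255],[0,0,-0.06,0,0,0,255],[0,0,-0.06,0,0,0,255],[0,0,-0.06,0,0,0,255],[0,0,-0.06,0,0,0,255],[0,0,-0.06,0,0,0,255],[0,0,-0.06,0,0,0,255],[0,0,-0.05,0,0,0,255],[0,0,-0.02,0,0,0,255],[0,0,0,0,0,0,255]]
  force: 70

```text
clock: 8.9
tcp_pos: [0.6011, 0.2752, 0.2634]
orientation: [0.001, 0.746, 0.666, 0.001]
wrist_force: [0.5, 0.3, -4.8]
finger_gap: 0.0059
grip_force: 69.3
```

```bash
cat >> h.py <<'E'
def in_hand(p,r,q):
    """panel box points given TCP pose: q=(dy along panel width, foot distance below TCP, roll about the closing axis)"""
    P=box((-.05,.05),(-.004,.004),(-.15,0))  # tool frame: x=width, y=thickness, z down to the foot
    return r.apply(R.from_euler('y',q[2]).apply(P)+[q[0],0,q[1]])+p
def fit_hand(views,p,r,q0=(0,.108,0)):
    f=lambda q:-sum(iou(h,hull(project(d,in_hand(p,r,q)))) for d,h in views)/len(views)
    m=minimize(f,q0,method='Nelder-Mead',options=dict(initial_simplex=np.array(q0)+np.vstack([np.zeros(3),np.diag([.01,.01,.05])])))
    return m.x.round(4),round(-m.fun,3)
E
python3 - <<'E'
from h import *
p,r=pose();v=[]
for c in('scene','top'):
    d=cams.read_camera(c);m=spotter.cut_out('panel_blue',c); cv2.imwrite(f'pics/{c}4.png',d['pixels'][:,:,::-1])
    if not m: continue
    v.append((d,mask_hull(m[0]['region'])));print(c,m[0]['conf'],m[0]['region'].sum(),fit_hand(v[-1:],p,r))
    if c=='scene':
        o=overlay(d,d['pixels'][:,:,::-1].copy(),[(in_hand(p,r,(0,.108,0)),(255,0,255))],(250,30,370,190),3)
        cv2.imwrite('pics/ov5.png',np.clip(o*1.5,0,255).astype(np.uint8))
print(p,r.as_matrix().round(3))
E
```

```text
scene 0.79 1009 (array([ 0.0039,  0.1147, -0.0044]), np.float64(0.9))
top 0.58 938 (array([-0.0013,  0.1328,  0.0353]), np.float64(0.756))
[0.60111768 0.27522817 0.2633561 ] [[ 0.112  0.994  0.002]
 [ 0.994 -0.112  0.001]
 [ 0.001  0.002 -1.   ]]
```

View pics/ov5.png

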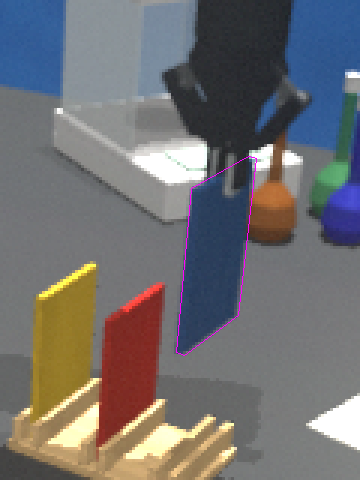

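The panel is lifted, hangs straight, and the in-hand model (foot 108 mm below the TCP) fits. The red and yellow panels are untouched. Next I plan the carry to above the rack with a 19° tilt.

```bash
cat >> h.py <<'E'
def goal(rack,fx,fy,fz,t,L=.108):
    """TCP pose that puts the foot at rack (fx,fy,fz), leaning t"""
    y=rack[2]; rx,ry=np.array([np.cos(y),np.sin(y),0]),np.array([-np.sin(y),np.cos(y),0])
    r=down(np.pi/2+y,-t,ry); return np.array([rack[0],rack[1],fz])+fx*rx+fy*ry-L*r.as_matrix()[:,2],r
E
python3 - <<'E'
from h import *
p,r=pose(); p1,r1=goal((.567,-.2765,-.15),.014,0,.125,np.radians(19))
print(p1)
for x in plan(p,r,p1,r1,20): print(x)
E
```

```text
[ 0.54607626 -0.27333769  0.22711601]
[-0.11, 0.002, 0.007, -0.005, -0.0, 0.001]
[-0.11, 0.002, 0.007, -0.005, -0.0, 0.001]
[-0.11, 0.002, 0.007, -0.005, -0.0, 0.001]
[-0.11, 0.002, 0.007, -0.005, -0.0, 0.001]
[-0.11, 0.002, 0.007, -0.005, -0.0, 0.001]
[-0.11, 0.002, 0.007, -0.005, -0.0, 0.001]
[-0.11, 0.002, 0.007, -0.005, -0.0, 0.001]
[-0.11, 0.002, 0.007, -0.005, -0.0, 0.001]
[-0.11, 0.002, 0.007, -0.005, -0.0, 0.001]
[-0.11, 0.002, 0.007, -0.005, -0.0, 0.001]
[-0.11, 0.002, 0.007, -0.005, -0.0, 0.001]
[-0.11, 0.003, 0.008, -0.005, -0.0, 0.001]
[-0.11, 0.003, 0.008, -0.005, -0.0, 0.001]
[-0.11, 0.003, 0.008, -0.005, -0.0, 0.001]
[-0.11, 0.003, 0.008, -0.005, -0.0, 0.001]
[-0.11, 0.003, 0.008, -0.005, -0.0, 0.001]
[-0.11, 0.003, 0.008, -0.005, -0.0, 0.001]
[-0.11, 0.003, 0.008, -0.005, -0.0, 0.001]
[-0.11, 0.003, 0.008, -0.005, -0.0, 0.001]
[-0.11, 0.003, 0.008, -0.005, -0.0, 0.001]
```

Request:
jog_arm:
  increments:
    - [[-0.04,0.002,0.007,-0.0053,0,0.0006,255],[-0.08,0.002,0.007,-0.0053,0,0.0006,255],[-0.12,0.002,0.007,-0.0053,0,0.0006,255],[-0.12,0.002,0.007,-0.0053,0,0.0006,255],[-0.12,0.002,0.007,-0.0053,0,0.0006,255],[-0.12,0.002,0.007,-0.0053,0,0.0006,255],[-0.12,0.002,0.007,-0.0053,0,0.0006,255],[-0.12,0.002,0.007,-0.0053,0,0.0006,255],[-0.12,0.002,0.007,-0.0053,0,0.0006,255],[-0.12,0.002,0.007,-0.0053,0,0.0006,255],[-0.12,0.003,0.008,-0.0053,0,0.0006,255],[-0.12,0.003,0.008,-0.0053,0,0.0006,255],[-0.12,0.003,0.008,-0.0053,0,0.0006,255],[-0.12,0.003,0.008,-0.0053,0,0.0006,255],[-0.12,0.003,0.008,-0.0053,0,0.0006,255],[-0.12,0.003,0.008,-0.0053,0,0.0006,255],[-0.12,0.003,0.008,-0.0053,0,0.0006,255],[-0.12,0.003,0.008,-0.0053,0,0.0006,255],[-0.11,0.003,0.008,-0.0053,0,0.0006,255],[-0.05,0.003,0.008,-0.0053,0,0.0006,255]]

```text
clock: 11.1
tcp_pos: [0.5458, -0.2746, 0.2252]
orientation: [0.123, 0.749, 0.642, 0.11]
wrist_force: [-0.8, 0.6, -4.6]
finger_gap: 0.0062
grip_force: 69.4
```

Request:
jog_arm:
  increments:
    - [[0,0,0,0,0,0,255],[0,0,0,0,0,0,255],[0,0,0,0,0,0,255]]

```text
clock: 11.4
tcp_pos: [0.547, -0.2713, 0.2262]
orientation: [0.123, 0.748, 0.643, 0.11]
wrist_force: [0.7, 0.0, -3.9]
finger_gap: 0.006
grip_force: 69.3
```

Run:
```python
from h import *
p,r=pose();out=[];g,rg=goal((.567,-.2765,-.15),.014,0,.125,np.radians(19))
print(p,'goal',g,'tool err shift',r.inv().apply(g-p),'rot deg',np.degrees((r.inv()*rg).as_rotvec()))
for c,b in(('scene',(135,170,255,340)),('top',(300,120,420,230))):
    d=cams.read_camera(c);m=spotter.cut_out('panel_blue',c);im=d['pixels'][:,:,::-1].copy();cv2.imwrite(f'pics/{c}5.png',im)
    if m: print(c,m[0]['conf'],m[0]['region'].sum(),fit_hand([(d,mask_hull(m[0]['region']))],p,r))
    o=overlay(d,im,[(in_hand(p,r,(0,.108,0)),(255,0,255))]+[(place(b_,(.567,-.2765,-.15)),(0,255,0)) for b_ in RACK],b,3)
    out.append(cv2.copyMakeBorder(o,0,510-o.shape[0],0,0,0))
cv2.imwrite('pics/ov6.png',np.clip(np.hstack(out)*1.3,0,255).astype(np.uint8))
```

```text
[ 0.54702475 -0.27126394  0.22616383] goal [ 0.54607626 -0.27333769  0.22711601] tool err shift [-0.00218463 -0.00028155 -0.00112017] rot deg [ 0.03686451 -0.39933446 -0.03845977]
scene 0.95 3505 (array([-0.0032,  0.1097, -0.0045]), np.float64(0.95))
top 0.59 245 (array([ 0.0113,  0.1028, -0.2527]), np.float64(0.647))
```

View pics/ov6.png

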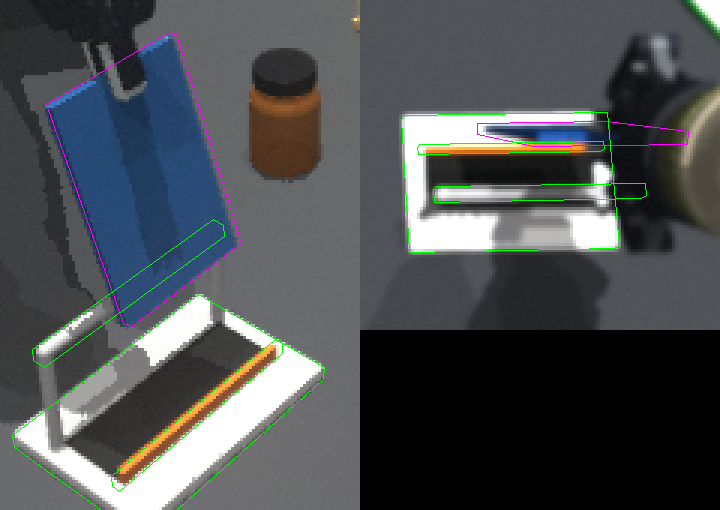

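The panel and its model agree to about 1 px in the scene view; the rack overlay fits, with its bar about 2 px low, which means the rack may lie up to 3 mm farther out along x. I'll go down to just above the strip and then feel for the bar.

Run:
```python
from h import *
p,r=pose();g,rg=goal((.567,-.2765,-.15),.012,0.002,.020,np.radians(19))
print(plan(p,r,g,r,8)[0]); print('rx in tool',r.inv().apply([np.cos(.15),-np.sin(.15),0])*.001/.25)
```

```text
[-0.0, -0.019, 0.049, 0.0, 0.0, 0.0]
rx in tool [-7.01708235e-06  3.78006499e-03  1.30807471e-03]
```

Request:
jog_arm:
  increments:
    - [[0,-0.0095,0.0245,0,0,0,255],[0,-0.019,0.049,0,0,0,255],[0,-0.019,0.049,0,0,0,255],[0,-0.019,0.049,0,0,0,255],[0,-0.019,0.049,0,0,0,255],[0,-0.019,0.049,0,0,0,255],[0,-0.019,0.049,0,0,0,255],[0,-0.019,0.049,0,0,0,255],[0,-0.0095,0.0245,0,0,0,255],[0,0,0,0,0,0,255],[0,0,0,0,0,0,255]]

```text
clock: 12.7
tcp_pos: [0.5436, -0.2714, 0.1216]
orientation: [0.124, 0.748, 0.643, 0.11]
wrist_force: [0.5, -0.1, -3.8]
finger_gap: 0.0057
grip_force: 69.3
```

Run:
```python
from h import *
p,r=pose();out=[];g,rg=goal((.567,-.2765,-.15),.012,0.002,.020,np.radians(19))
print(r.inv().apply(g-p),env.get_state()['wrist_force'])
for c,b in(('scene',(135,210,255,345)),('top',(320,130,410,220))):
    d=cams.read_camera(c);m=spotter.cut_out('panel_blue',c);im=d['pixels'][:,:,::-1].copy();cv2.imwrite(f'pics/{c}6.png',im)
    if m and c=='scene': print(c,m[0]['conf'],fit_hand([(d,mask_hull(m[0]['region']))],p,r))
    o=overlay(d,im,[],b,4)
    out.append(cv2.copyMakeBorder(o,0,540-o.shape[0],0,0,0)[:,:400])
cv2.imwrite('pics/ov7.png',np.clip(np.hstack(out)[:,:800]*1.5,0,255).astype(np.uint8))
```

```text
[ 0.00049745  0.00091061 -0.00026953] [ 0.51178646 -0.11685325 -3.77103223]
scene 0.63 (array([-0.0038,  0.1109, -0.0067]), np.float64(0.94))
```

View pics/ov7.png

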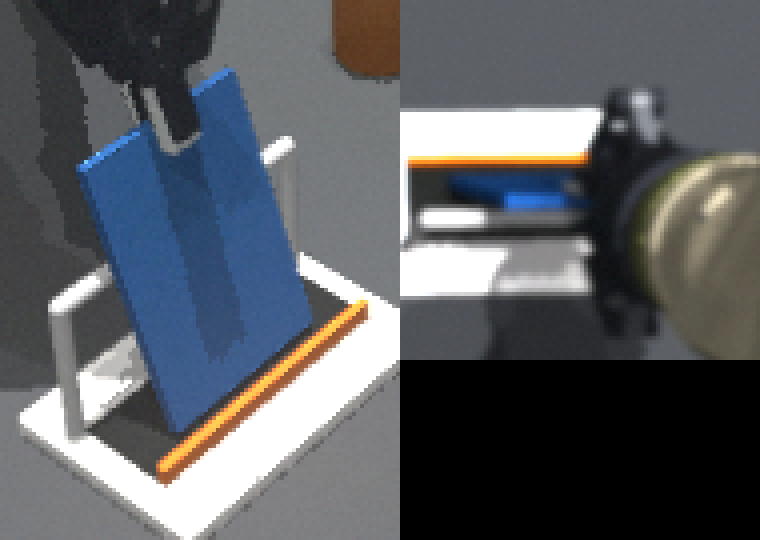

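The panel stands above the strip, square to the orange stop and nearly centred. Its foot edge runs (175,432)–(312,325) in the crop and the stop runs (163,470)–(367,308). Now I feel for the bar.

Request:
jog_arm:
  increments:
    - [[0.003,-0.0038,-0.0013,0,0,0,255],[0.003,-0.0038,-0.0013,0,0,0,255],[0,-0.0038,-0.0013,0,0,0,255],[0,0,0,0,0,0,255],[0,0,0,0,0,0,255]]

```text
clock: 13.4
tcp_pos: [0.5405, -0.2695, 0.1213]
orientation: [0.124, 0.748, 0.643, 0.11]
wrist_force: [0.4, 1.1, -3.8]
finger_gap: 0.0063
grip_force: 69.3
```

Request:
jog_arm:
  increments:
    - [[0,-0.0038,-0.0013,0,0,0,255],[0,0,0,0,0,0,255]]

```text
clock: 13.6
tcp_pos: [0.5394, -0.2692, 0.1212]
orientation: [0.124, 0.748, 0.643, 0.11]
wrist_force: [-0.2, -0.6, -5.1]
finger_gap: 0.0065
grip_force: 69.3
```

Request:
jog_arm:
  increments:
    - [[0,-0.0038,-0.0013,0,0,0,255],[0,0,0,0,0,0,255]]

```text
clock: 13.8
tcp_pos: [0.5384, -0.2691, 0.1212]
orientation: [0.124, 0.748, 0.643, 0.11]
wrist_force: [-0.1, 0.3, -4.4]
finger_gap: 0.0064
grip_force: 69.3
```

Request:
jog_arm:
  increments:
    - [[0,-0.0038,-0.0013,0,0,0,255],[0,0,0,0,0,0,255]]

```text
clock: 14.0
tcp_pos: [0.5377, -0.269, 0.1214]
orientation: [0.124, 0.748, 0.643, 0.111]
wrist_force: [0.4, 0.4, -4.4]
finger_gap: 0.0064
grip_force: 69.3
```

Request:
jog_arm:
  increments:
    - [[0,-0.0038,-0.0013,0,0,0,255],[0,0,0,0,0,0,255]]

```text
clock: 14.2
tcp_pos: [0.5372, -0.269, 0.1217]
orientation: [0.124, 0.748, 0.643, 0.111]
wrist_force: [3.3, -0.4, -4.9]
finger_gap: 0.0063
grip_force: 69.1
```

Request:
jog_arm:
  increments:
    - [[0,-0.0038,-0.0013,0,0,0,255],[0,0,0,0,0,0,255]]

```text
clock: 14.4
tcp_pos: [0.5367, -0.269, 0.122]
orientation: [0.125, 0.748, 0.643, 0.111]
wrist_force: [4.4, 0.2, -4.9]
finger_gap: 0.0062
grip_force: 69.0
```

Contact with the bar began at x≈0.5377. I back off about 2 mm, then lower along the panel until the foot touches.

Request:
jog_arm:
  increments:
    - [[0,0.004,0.0013,0,0,0,255],[0,0.004,0.0013,0,0,0,255],[0,0,0.004,0,0,0,255],[0,0,0.004,0,0,0,255],[0,0,0,0,0,0,255],[0,0,0,0,0,0,255]]

```text
clock: 15.0
tcp_pos: [0.5382, -0.269, 0.1192]
orientation: [0.124, 0.748, 0.643, 0.11]
wrist_force: [1.5, -0.0, -3.9]
finger_gap: 0.0061
grip_force: 69.3
```

Request:
jog_arm:
  increments:
    - [[0,0,0.004,0,0,0,255],[0,0,0,0,0,0,255]]

```text
clock: 15.2
tcp_pos: [0.5385, -0.2691, 0.1183]
orientation: [0.124, 0.748, 0.643, 0.11]
wrist_force: [2.1, -0.4, -2.6]
finger_gap: 0.0063
grip_force: 69.5
```

Request:
jog_arm:
  increments:
    - [[0,0,0.004,0,0,0,255],[0,0,0,0,0,0,255]]

```text
clock: 15.4
tcp_pos: [0.539, -0.269, 0.1182]
orientation: [0.124, 0.748, 0.643, 0.111]
wrist_force: [-1.7, 2.3, 4.3]
finger_gap: 0.0059
grip_force: 70.6
```

Request:
jog_arm:
  increments:
    - [[0,0,-0.001,0,0,0,255],[0,0,0,0,0,0,255],[0,0,0,0,0,0,255]]
  force: 20

```text
clock: 15.7
tcp_pos: [0.539, -0.2691, 0.1182]
orientation: [0.124, 0.748, 0.643, 0.111]
wrist_force: [-1.9, 3.4, 5.6]
finger_gap: 0.0063
grip_force: 70.8
```

Request:
jog_arm:
  increments:
    - [[0,0,0,0,0,0,222],[0,0,0,0,0,0,218],[0,0,0,0,0,0,214],[0,0,0,0,0,0,210],[0,0,0,0,0,0,205],[0,0,0,0,0,0,200],[0,0,0,0,0,0,195]]

```text
clock: 16.4
tcp_pos: [0.5389, -0.2692, 0.1177]
orientation: [0.124, 0.748, 0.643, 0.11]
wrist_force: [-0.2, -0.3, -0.0]
finger_gap: 0.0203
grip_force: 0.0
```

Run:
```python
from h import *
d=cams.read_camera('scene');o=overlay(d,d['pixels'][:,:,::-1].copy(),[],(135,210,255,345),4)
cv2.imwrite('pics/ov8.png',np.clip(o*1.5,0,255).astype(np.uint8))
```

```text
(no output)
```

View pics/ov8.png

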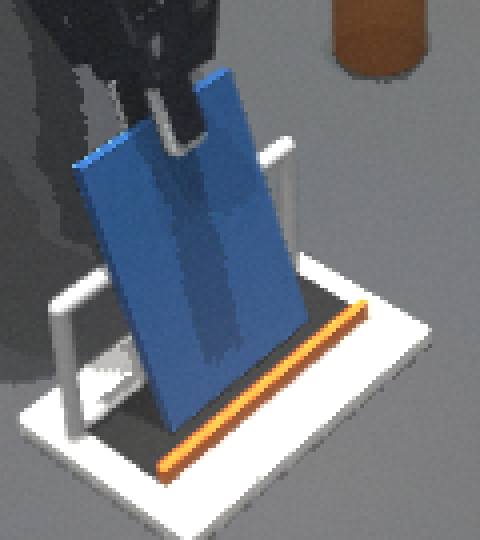

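The panel rests on its foot and leans on the bar, square to it and close to centred. I open a little more and back out along the tool axis.

Request:
jog_arm:
  increments:
    - [[0,0,-0.01,0,0,0,170],[0,0,-0.02,0,0,0,160],[0,0,-0.04,0,0,0,150],[0,0,-0.06,0,0,0,150],[0,0,-0.08,0,0,0,150],[0,0,-0.1,0,0,0,150],[0,0,-0.1,0,0,0,150],[0,0,-0.1,0,0,0,150],[0,0,-0.05,0,0,0,150],[0,0,0,0,0,0,150],[0,0,0,0,0,0,150]]

```text
clock: 17.55
tcp_pos: [0.4934, -0.2631, 0.2497]
orientation: [0.124, 0.748, 0.643, 0.11]
wrist_force: [0.7, 0.2, -0.1]
finger_gap: 0.0351
grip_force: 0.0
```

Run:
```python
from h import *
# fit rack, then panel on it (foot x, foot y, lean, yaw), in the same scene picture
d=cams.read_camera('scene');im=d['pixels'][:,:,::-1].copy();cv2.imwrite('pics/scene9.png',im)
h=mask_hull(spotter.cut_out('panel_blue','scene')[0]['region'])
rk=np.array([.5685,-.277,-.15])
def P(q):
    b=box((-.004,.004),(-.05,.05),(0,.15)); return place(R.from_euler('zy',[q[3],-q[2]]).apply(b)+[q[0],q[1],.0153],rk)
f=lambda q:-iou(h,hull(project(d,P(q))))
m=minimize(f,[.007,0,.33,0],method='Nelder-Mead',options=dict(initial_simplex=np.array([.007,0,.33,0])+np.vstack([np.zeros(4),np.diag([.006,.006,.08,.05])]),maxiter=800))
print('foot',m.x[:2].round(4),'lean,yaw deg',np.degrees(m.x[2:]).round(1),-m.fun)
o=overlay(d,im,[(place(b,rk),(0,255,0)) for b in RACK],(125,120,325,345),3)[:600]
cv2.imwrite('pics/ov9.png',np.clip(o*1.4,0,255).astype(np.uint8))
```

```text
foot [0.0084 0.0006] lean,yaw deg [19.2 -3. ] 0.9804427262787749
```

View pics/ov9.png

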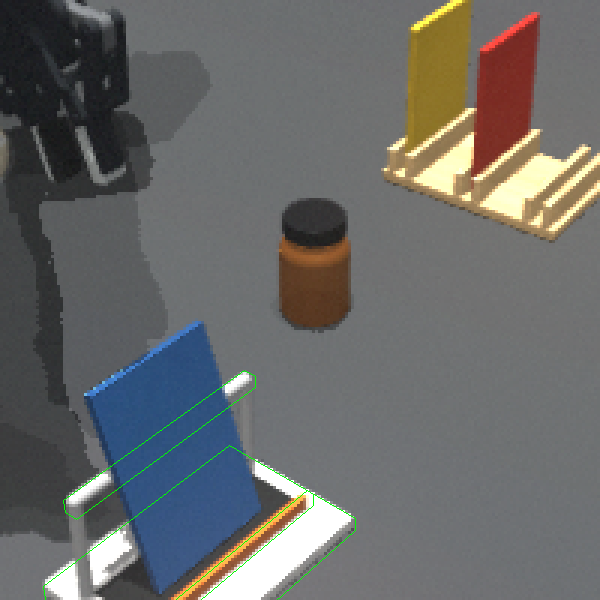

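Run:
```python
from h import *
d=cams.read_camera('scene')
ang=lambda a,b:np.degrees(np.arctan2(b[1]-a[1],b[0]-a[0]))
def line(mask):
    v,u=np.nonzero(mask); l=cv2.fitLine(np.c_[u,v].astype(np.float32),cv2.DIST_HUBER,0,.01,.01).ravel(); return np.degrees(np.arctan2(l[1],l[0])),(u.min(),u.max())
hsv=cv2.cvtColor(d['pixels'],cv2.COLOR_RGB2HSV)
om=(hsv[...,0]>8)&(hsv[...,0]<25)&(hsv[...,1]>170)&(hsv[...,2]>150); om[:280]=0;om[:,:160]=0
print('orange top',line(om))
reg=spotter.cut_out('panel_blue','scene')[0]['region']
q=cv2.approxPolyDP(mask_hull(reg),4,True).reshape(-1,2);print(q)
# edge pixels of bottom and top of the panel, per column
v,u=np.nonzero(reg)
for n,fn in(('foot',max),('top',min)):
    lo,hi={'foot':(182,208),'top':(158,189)}[n]
    c=np.array([[k,fn(v[u==k])] for k in range(lo,hi)],np.float32); l=cv2.fitLine(c,cv2.DIST_HUBER,0,.01,.01).ravel(); print(n,np.degrees(np.arctan2(l[1],l[0])))
for y in(-.12,-.15,-.2):
  rk=(.5685,-.277,y)
  for n,x,z,w in(('orange',.027,.024,.08),('foot',.011,.0167,.05),('top',-.042,.157,.05)):
    a,b=project(d,place(np.array([[x,-w,z],[x,w,z]]),rk));print(y,n,round(ang(a,b),2),end=' ')
  print()
```

```text
orange top (np.float32(-39.56291), (np.int64(175), np.int64(226)))
[[180.5 318.5]
 [174.5 314.5]
 [153.5 252.5]
 [192.5 228.5]
 [212.5 291.5]]
foot -40.82629
top -32.0146
-0.12 orange -41.5 -0.12 foot -41.07 -0.12 top -35.02 
-0.15 orange -39.87 -0.15 foot -39.47 -0.15 top -33.57 
-0.2 orange -37.24 -0.2 foot -36.87 -0.2 top -31.23
```

```bash
python3 -c "
from workcell import ticket
print(ticket.hand_in())"
```

```text
the job is handed in; nothing more can be done
None
```

I set the blue panel on the white rack, foot on the strip and leaning on the bar at about 19°. It measured centred to within a few mm and, going by the gripper pose, square to within about 1° (single-picture checks ranged up to 3°). The red and yellow panels and the jar look undisturbed. I handed the job in at about 18 s, and no verdict was returned.

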